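# Roll-test stone rollers on the check plate and reject the one that rocks back

## Robot

A 6-joint arm with a two-finger parallel gripper is mounted at the origin on the work surface; the furniture and walls round the work are solid. World frame = base frame: x ahead of the robot, y to its left, z up, the work surface at z = 0. Lengths are in mm, angles in rad, forces in N, time in s.
With the tool pointing down it reaches from about 300 to 775 mm from the base axis. Payload 14.6 kg.
Tool frame: the origin (TCP) lies on the centre line of the jaws, within the pads' length; the fingertips stand 19 mm ahead of it and the grasp point (between the pads) is the TCP (bot.tip_reach is the distance from the TCP to the fingertips, in mm); y points along the fingers, x is the direction in which the jaws open and shut, and the axes are right-handed (so a half turn about y gives the same grasp; the last joint's range is limited). The gripper opens to 85 mm and grips with 20 to 120 N. Pads are 22 mm wide; open, the fingers measure 114 mm over their backs; the gripper's body (76 mm by 85 mm) begins 54 mm behind the grasp point. The pads swing forward as they close: fully open they stand 13 mm farther back than shut.
Start: joints at [-1.189, 0.3, 1.521, -0, 1.321, -0.067], TCP at [238.629, -495.526, 250.281] pointing down, gripper open.
Joint ranges: [-3.03, 3.03], [-0.79, 2.21], [0.23, 2.52], [-1.04, 4.18], [0, 3.07], [-2.55, 2.55]. Speed limits (rad/s): [2.22, 2.22, 2.57, 3.14, 3.14, 3.14].

## Interface

Orientations are given as a unit quaternion [w, x, y, z].
In Python, from rig import bot gives the robot as it stands. Calls block until the motion is done:
- bot.move_to(position, orientation): joint-space move of the TCP to a pose.
- bot.servo_line(position, attitude=None, speed=150, until_force=None): straight line of the TCP; attitude=None keeps the orientation; speed is the mean speed in mm/s. With until_force (N) it stops when the force on the tool has changed by that much, and returns True; else False.
- bot.move_joints(angles): joint-space move.
- bot.move_gripper(opening, grip_force=None): finger opening in mm; grip_force is the grip in N (None keeps the last); returns when the fingers have stopped.
- bot.dwell(seconds).
- bot.ik(position, orientation): joint angles nearest the present ones, or None.
- bot.read_state(): the state.
- bot.read_camera(name): name is "scene" or "top" or "wrist"; returns a dict with "image" (480x640x3 uint8, blue, green, red), "depth" (480x640 float32, mm along the optical axis (not along the pixel's ray), 0 where there is no reading), "fovy" (degrees; the focal length in pixels is half the picture's height over the tangent of half this angle, whatever the lens; pixels are square), "cx", "cy" (the principal point, pixels), "k1" (the pictures are not rectified: a ray, as slopes to the right and down, at radius r is drawn at 1 + k1 r^2 times it, then the intrinsics apply), "eye" and "attitude" of the camera in the world; the wrist camera has in their place "mount" (4x4, takes a point from camera to tool coordinates, whose origin is the TCP and whose axes are the tool frame's). Camera axes: x right, y down, z forward; pixel columns grow to the right and rows downward; lengths in mm; the calibration is good to about 2 mm. A picture is of the moment at which its call begins: read the wrist's pose just before it.
A pose or a line that the arm cannot do raises bot.MotionError and nothing moves.
- bot.finish_job(): hands the job in, once; it reports no verdict.
The state is a dict: "clock": time; "joint_positions": joint angles; "qvel": joint speeds; "effort": joint torques, N m; "ee_pos": TCP position; "tool_rot": TCP orientation; "ft_force": force on the tool from outside, world axes, zero at the start; "moment": the same for the moment, N m; "grip_width": finger opening in mm.
Only numpy, scipy, OpenCV 4.12 (cv2) and the standard library are available. Lean on these libraries where they do the work, as an engineer would, in place of code of your own. Each camera call takes 0.05 s, during which the arm holds its last target.

## Task

Take the three white stone rollers one by one from the left lane to the right lane: press each down onto the dark plate with light fingertip pressure from above (about 8 N; never more than 16 N on the plate), and keep pressing while you roll it a quarter turn forward or back, so that its black line faces sideways, then let go and see whether it stays. One of them rocks back: put that one into the red tray, lying flat, and leave the two sound ones on the plate as you rolled them, black line still sideways.

Things in the scene. Friction and masses are not known exactly. Their poses are not given: they have to be found in the camera images.
- plate_frame: fixed wooden frame 184 x 244 mm round the check plate, 32 mm high (its rim stands 2 mm above the plate). Origin: centre of its underside on the table. x points away from the robot, and the rollers, lying along y, roll towards +x or -x; y points to the left lane; lanes are centred at y = +70, 0 and -70 mm and parted by thin yellow lines
- plate: dark steel check plate, 156 mm (x) by 216 mm (y), bedded on rubber in the frame. Origin: centre of its flat top face, about 30 mm above the table. It gives straight down under load, about 1 mm for each 16 N, and springs back
- roller_a_mid (a point): one of three alike white stone rollers, 25 mm thick, 60 mm long, 105 to 195 g, brass discs in its ends, one black line along its side (on top at first). Point: its centre; y along the roller, z towards the line. Two stay where rolled; the third, unknown which, is heavy opposite the line: let go after a quarter turn (20 mm of travel) it rolls back to within 7 mm of its start
- roller_b_mid (a point): one of three alike white stone rollers, 25 mm thick, 60 mm long, 105 to 195 g, brass discs in its ends, one black line along its side (on top at first). Point: its centre; y along the roller, z towards the line. Two stay where rolled; the third, unknown which, is heavy opposite the line: let go after a quarter turn (20 mm of travel) it rolls back to within 7 mm of its start
- roller_c_mid (a point): one of three alike white stone rollers, 25 mm thick, 60 mm long, 105 to 195 g, brass discs in its ends, one black line along its side (on top at first). Point: its centre; y along the roller, z towards the line. Two stay where rolled; the third, unknown which, is heavy opposite the line: let go after a quarter turn (20 mm of travel) it rolls back to within 7 mm of its start
- reject_tray: open red plastic tray fixed to the table, 145 mm (x) by 120 mm (y), 30 mm high, walls and floor 4 mm. Origin: centre of its underside
There are look-alikes about, which are no part of the job. What is shaped like the part that bears roller_c_mid but blue is not meant.

How it is judged:
By the outcome, as a careful person would: the job done as asked, in the order asked, and still so for the second after the job is handed in, with the robot touching nothing.
It also fails if it takes over 72 s, if anything falls off the work surface, if the arm or the gripper's body presses on something with over 40 N, if the wrist force passes 120 N, or if a joint passes its speed limit or range.

## Working session

There is one attempt and no reset: what is moved stays moved. The work goes in short steps, each a Python script; the robot and the scene stay as the last script left them, time stands still between calls to the robot, and variables do not carry over. Pictures are saved under pics/ and viewed, and the job is handed in when it is done.

```bash
ls; mkdir -p pics; python3 - <<'E'
from rig import bot
import cv2,numpy as np
s=bot.read_state(); print(s['clock'],s['ee_pos'],s['tool_rot'],s['grip_width'],s['ft_force'],bot.tip_reach)
for n in ['scene','top']:
    c=bot.read_camera(n); cv2.imwrite(f'pics/{n}0.png',c['image']); np.savez(f'{n}0.npz',**c)
    print(n,{k:v for k,v in c.items() if k not in('image','depth')})
E
```

```text
pics
0.0 [ 238.54860472 -495.33592605  249.70981058] [ 0.59896788 -0.59848168  0.37653965 -0.37586574] 85.37270042608901 [-0.5024181   0.41524893  0.50591105] 19.0
scene {'fovy': 53.83296467831035, 'cx': 317.3560542277973, 'cy': 235.3448444587089, 'k1': -0.048825601161298804, 'eye': array([ 45.20874041, 618.62448778, 531.76264921]), 'attitude': array([ 0.15153227, -0.2595528 ,  0.83586718, -0.45934341])}
top {'fovy': 51.605425196951295, 'cx': 322.4347942225726, 'cy': 238.7138171934176, 'k1': -0.10974718232810338, 'eye': array([393.7787645 ,  28.84867792, 892.73292155]), 'attitude': array([ 0.01432646, -0.69840781,  0.71510081, -0.02553659])}
```

View pics/scene0.png

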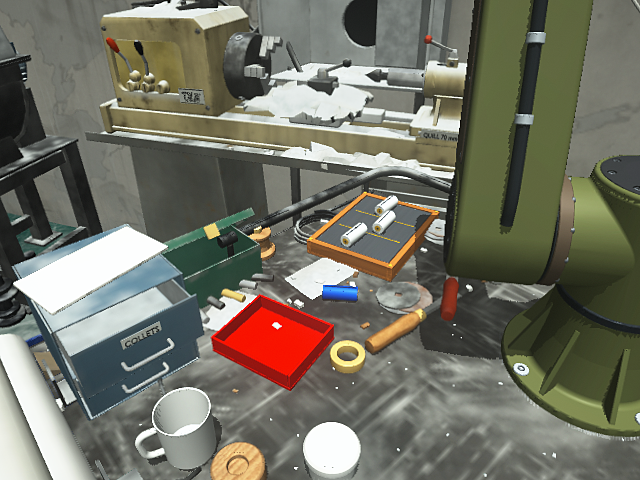

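View pics/top0.png

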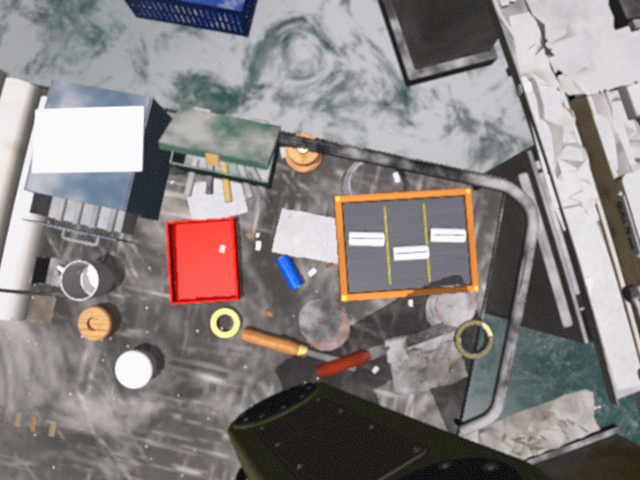

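Top view: candidates are white rollers at (367,239), (411,253) and (448,235), all on the plate in the frame centred at about (406,245). The blue cylinder at (290,271) is the look-alike I exclude, and the paper scraps and white cup at (134,369) aren't rollers. The red tray is at (205,260). Next I measure them.

```bash
cat > h.py <<'E'
import numpy as np,cv2
from scipy.spatial.transform import Rotation as R
def K(c):
    f=240/np.tan(np.radians(c['fovy'])/2); return f,float(c['cx']),float(c['cy']),float(c['k1'])
def slopes(c,uv):
    f,cx,cy,k1=K(c); uv=np.atleast_2d(np.asarray(uv,float)); d=(uv-[cx,cy])/f
    s=d.copy()
    for _ in range(20): s=d/(1+k1*(s**2).sum(1,keepdims=True))
    return s
def pose(c,st=None):
    if 'eye' in c:
        return R.from_quat(np.asarray(c['attitude']),scalar_first=True).as_matrix(),np.asarray(c['eye'])
    Rt=R.from_quat(st['tool_rot'],scalar_first=True).as_matrix(); M=np.asarray(c['mount'])
    return Rt@M[:3,:3],Rt@M[:3,3]+np.asarray(st['ee_pos'])
def onplane(c,uv,z,st=None):
    Rm,e=pose(c,st); s=slopes(c,uv); r=np.c_[s,np.ones(len(s))]@Rm.T
    return e+r*((z-e[2])/r[:,2])[:,None]
def depthpts(c,uv,st=None):
    Rm,e=pose(c,st); uv=np.atleast_2d(uv).astype(int); s=slopes(c,uv); d=c['depth'][uv[:,1],uv[:,0]]
    return e+(np.c_[s,np.ones(len(s))]*d[:,None])@Rm.T
def project(c,P,st=None):
    Rm,e=pose(c,st); p=(np.atleast_2d(P)-e)@Rm; s=p[:,:2]/p[:,2:]; f,cx,cy,k1=K(c)
    return s*(1+k1*(s**2).sum(1,keepdims=True))*f+[cx,cy]
E
python3 - <<'E'
from h import *
np.set_printoptions(precision=1,suppress=True)
c=dict(np.load('top0.npz')); im=c['image'].astype(int)
b,g,r=im[...,0],im[...,1],im[...,2]
def show(n,m,z,area):
    ct,_=cv2.findContours(m.astype(np.uint8),cv2.RETR_EXTERNAL,cv2.CHAIN_APPROX_NONE)
    for q in ct:
        if cv2.contourArea(q)>area:
            P=onplane(c,q[:,0,:],z)[:,:2].astype(np.float32); print(n,cv2.minAreaRect(q)[0],cv2.minAreaRect(P))
show('frame',(r>150)&(r-b>90)&(g>50)&(g<140),32,100)
show('tray',(r>150)&(g<60),30,500)
roi=np.zeros(r.shape,bool); roi[200:290,346:468]=1
show('roll',roi&(np.min(im,2)>170),42,20)
for n,uv in dict(plate=[(360,270),(440,210),(400,220)],roll=[(367,236),(411,250),(448,232)],pipe=[(450,178),(510,190),(530,250),(350,155),(500,390)],tray=[(200,260)],table=[(320,320)],lathe=[(560,200),(590,200)],can=[(302,150)],green=[(220,130)],ring=[(475,340)]).items(): print(n,depthpts(c,uv))
big=cv2.resize(c['image'][180:310,330:490],None,fx=5,fy=4.6); cv2.imwrite('pics/crop0.png',big)
E
```

```text
frame (338.25726318359375, 366.46478271484375) ((220.83763122558594, -7.387454986572266), (12.259247779846191, 58.21696853637695), 13.31695556640625)
frame (271.3028259277344, 338.6835021972656) ((271.6139221191406, 106.97079467773438), (98.85366821289062, 7.318670749664307), 72.69772338867188)
frame (201.18560791015625, 260.5435791015625) ((409.3287048339844, 226.50218200683594), (145.7754669189453, 120.52350616455078), 2.603036403656006)
frame (433.6329650878906, 244.92578125) ((427.5271301269531, -180.5999298095703), (175.90548706054688, 133.4844512939453), 0.47515538334846497)
tray (202.060302734375, 260.4649658203125) ((409.4358215332031, 225.22532653808594), (141.3262176513672, 119.1749038696289), 2.557845115661621)
roll (411.0310363769531, 252.52757263183594) ((414.23516845703125, -137.53762817382812), (23.882061004638672, 62.62619400024414), 1.8717422485351562)
roll (366.5, 239.0) ((439.40887451171875, -61.078636169433594), (60.51094436645508, 24.152206420898438), 88.63782501220703)
roll (447.98004150390625, 234.97833251953125) ((443.0709533691406, -203.461669921875), (60.59283447265625, 23.39460563659668), 86.29918670654297)
plate [[ 386.3  -49.3   31.4]
 [ 488.2 -194.1   30.1]
 [ 472.  -122.2   30.3]]
roll [[ 443.9  -60.9   52.9]
 [ 418.2 -135.2   54. ]
 [ 447.6 -200.6   53. ]]
pipe [[ 538.7 -204.3   66.3]
 [ 516.1 -307.6   69.3]
 [ 412.7 -338.4   68.4]
 [ 580.9  -34.8   66.6]
 [ 176.3 -280.1   63. ]]
tray [[410.6 234.5   5.3]]
table [[299.2  22.    7.1]]
lathe [[ 504.2 -424.    17.2]
 [ 502.  -477.    28.5]]
can [[592.3  46.2  61.8]]
green [[617.7 177.2 107.3]]
ring [[ 253.1 -259.1   -1.4]]
```

View pics/crop0.png

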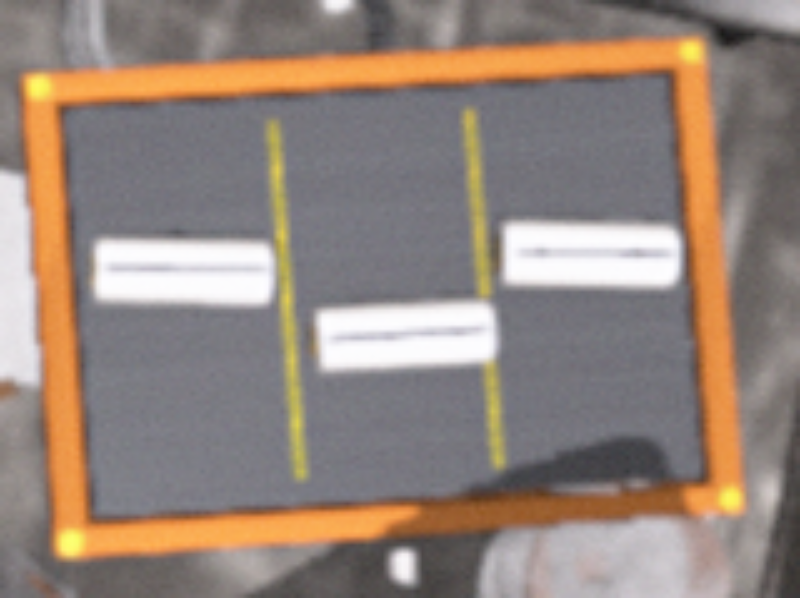

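```bash
python3 - <<'E'
from h import *
from rig import bot
np.set_printoptions(precision=2,suppress=True)
c=dict(np.load('top0.npz'))
P=onplane(c,[(337.8,198.9),(468.2,190.9),(476.2,288.5),(344,298.3)],32); ctr=P.mean(0)
print(P,ctr)
ydir=(P[0]-P[1]+P[3]-P[2])[:2]; ydir/=np.linalg.norm(ydir); xdir=np.array([ydir[1],-ydir[0]]); print('x',xdir,np.degrees(np.arctan2(xdir[1],xdir[0])), [np.linalg.norm(P[i]-P[i-1]) for i in range(4)])
for n,q in dict(A=(439.4,-61.1),B=(414.2,-137.5),C=(443.1,-203.5)).items():
    d=np.array(q)-ctr[:2]; print(n,d@xdir,d@ydir)
print(R.from_quat(bot.read_state()['tool_rot'],scalar_first=True).as_matrix())
for nm in ('top','scene'):
    c=dict(np.load(nm+'0.npz')); v,u=np.mgrid[0:480:3,0:640:3]; uv=np.c_[u.ravel(),v.ravel()]
    X=depthpts(c,uv); d=c['depth'][uv[:,1],uv[:,0]]
    r=np.hypot(X[:,0],X[:,1]); a=np.degrees(np.arctan2(X[:,1],X[:,0]))
    for lo in range(-75,60,15):
        m=(d>0)&(a>=lo)&(a<lo+15)
        out=[]
        for r0 in (200,300,400,500,600,700,800):
            k=m&(r>=r0)&(r<r0+100); out.append(int(np.percentile(X[k,2],99)) if k.sum()>3 else -999)
        print(nm,lo,out)
E
```

```text
[[ 511.23  -13.9    32.  ]
 [ 521.11 -245.9    32.  ]
 [ 348.39 -253.27   32.  ]
 [ 338.15  -20.19   32.  ]] [ 429.72 -133.32   32.  ]
x [1.   0.04] 2.4781501320597896 [np.float64(173.1903235083315), np.float64(232.21245225485336), np.float64(172.87963652539887), np.float64(233.30350899697254)]
A 12.792057306755066 71.73295068312393
B -15.687788612168285 -3.505991204932844
C 10.331449552792227 -70.69385651791227
[[ 0.43 -0.    0.9 ]
 [-0.9   0.    0.43]
 [-0.   -1.    0.  ]]
top -75 [61, 67, -999, 19, 30, -323, -999]
top -60 [28, 68, 68, 128, 122, 121, 37]
top -45 [34, 26, 69, 70, 112, 157, 201]
top -30 [636, 33, 56, 71, 72, 159, 170]
top -15 [625, 34, 56, 69, 64, -999, -782]
top 0 [534, 25, 23, 139, 126, -999, -782]
top 15 [468, 28, 29, 140, 169, 168, -999]
top 30 [347, 19, 30, 162, 169, 169, 161]
top 45 [3, 47, 49, 75, 90, 118, -999]
scene -75 [-999, -999, -999, -999, -999, -999, -999]
scene -60 [-999, -999, -999, 16, 123, 315, 399]
scene -45 [8, 30, 68, 69, 118, 329, 258]
scene -30 [12, 32, 55, 70, 64, 160, 171]
scene -15 [465, 32, 54, 68, 1, -999, -999]
scene 0 [472, 24, 24, 138, 81, -999, -999]
scene 15 [479, 28, 29, 138, 168, 167, -999]
scene 30 [367, 23, 30, 161, 168, 168, 162]
scene 45 [2, 47, 47, 77, 149, 127, -999]
```

```bash
cat >> h.py <<'E'
def quat(yaw,flip=False):
    a=yaw+(np.pi if flip else 0); x=np.array([np.cos(a),np.sin(a),0]); y=np.array([0,0,-1.]); z=np.cross(x,y)
    return R.from_matrix(np.c_[x,y,z]).as_quat(scalar_first=True)
E
python3 - <<'E'
from h import *
from rig import bot
np.set_printoptions(precision=2,suppress=True)
for fl in (0,1):
    q=quat(np.radians(-1.4),fl); print(bot.ik([439.4,-61.1,150],q), bot.ik([409,225,60],q))
best=None
for fl in (0,1):
    q=quat(np.radians(-1.4),fl); j=bot.ik([439.4,-61.1,150],q)
    if j is not None and (best is None or abs(j[5])<abs(best[0][5])): best=(j,q,fl)
print(best)
bot.move_gripper(0,30)
bot.move_to([439.4,-61.1,150],best[1])
bot.dwell(.2)
s=bot.read_state(); c=bot.read_camera('wrist'); np.savez('w1.npz',**c,tool_rot=s['tool_rot'],ee_pos=s['ee_pos']); cv2.imwrite('pics/w1.png',c['image'])
print(s['clock'],s['ee_pos'],s['ft_force'],s['grip_width'],c['mount'],c['fovy'])
E
```

```text
[-0.22  0.18  1.92 -0.    1.04 -0.2 ] [ 0.42  0.38  1.92 -0.    0.84  0.45]
None None
(array([-0.22,  0.18,  1.92, -0.  ,  1.04, -0.2 ]), array([-0.71,  0.71, -0.01,  0.01]), 0)
2.85 [439.45 -61.6  150.07] [ 0.42 -0.01  0.82] 0.05783353414500564 [[   1.     -0.      0.      0.11]
 [  -0.     -0.27    0.96 -122.22]
 [  -0.     -0.96   -0.27   67.92]
 [   0.      0.      0.      1.  ]] 67.26665922133922
```

View pics/w1.png

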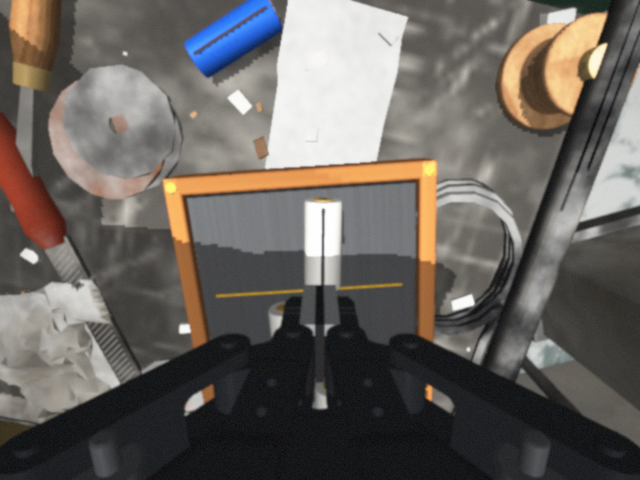

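The wrist view shows roller A at (322,245) with its black line up the middle. The closed fingertips come to about (320,305), aligned with the roller. The blue look-alike is outside the frame at (235,35).

```bash
python3 - <<'E'
from h import *
np.set_printoptions(precision=1,suppress=True)
c=dict(np.load('w1.npz')); st=dict(tool_rot=c['tool_rot'],ee_pos=c['ee_pos'])
cv2.imwrite('pics/w1c.png',cv2.resize(np.clip(c['image'][180:420,220:420].astype(float)*1.8,0,255).astype(np.uint8),None,fx=2.5,fy=2.5,interpolation=cv2.INTER_CUBIC))
print(onplane(c,[(322,210),(323,285),(306,245),(341,245)],[55,55,42.5,42.5],st) if 0 else [onplane(c,[p],z,st)[0] for p,z in [((322,210),55),((323,285),55),((306,215),42.5),((341,215),42.5),((306,275),42.5),((341,275),42.5),((322,201),42.5)]])
# tool-frame points of fingertip silhouettes
T=lambda x,y,z: np.array(st['ee_pos'])+R.from_quat(st['tool_rot'],scalar_first=True).as_matrix()@np.array([x,y,z])
for x in(-14.5,14.5):
  for z in(-11,11): print(x,z,project(c,T(x,19,z),st))
print(c['depth'][300:345:5,300],c['depth'][300:345:5,345])
E
```

```text
[array([442.1, -34.5,  55. ]), array([441.5, -83.7,  55. ]), array([431.7, -39.8,  42.5]), array([454.3, -40.4,  42.5]), array([430.2, -81.3,  42.5]), array([453.9, -81.9,  42.5]), array([442.3, -31. ,  42.5])]
-14.5 -11 [[285.7 328.6]]
-14.5 11 [[284.3 281.6]]
14.5 -11 [[352.1 328.5]]
14.5 11 [[353.4 281.5]]
[143.9 139.5 134.5 130.3 120.2 114.6 108.  108.4 106.6] [143.7 140.5 136.1 130.7 128.  110.6 108.6 107.1 105. ]
```

View pics/w1c.png

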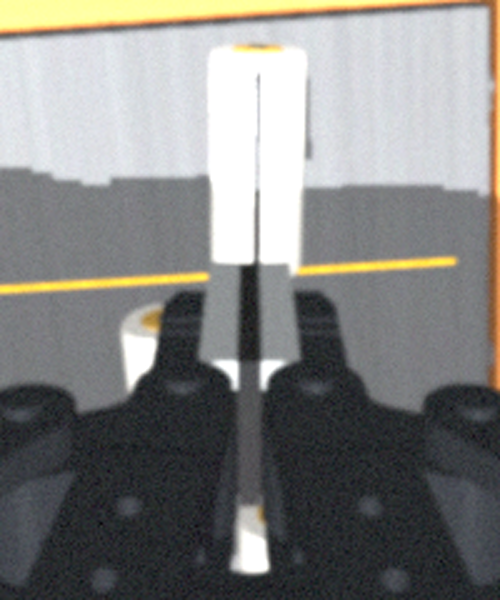

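```bash
python3 - <<'E'
from h import *
np.set_printoptions(precision=1,suppress=True,linewidth=200)
c=dict(np.load('w1.npz')); st=dict(tool_rot=c['tool_rot'],ee_pos=c['ee_pos'])
Rt=R.from_quat(st['tool_rot'],scalar_first=True).as_matrix()
for u in (290,297,310,322,332,348):
    uv=[(u,v) for v in range(270,345,6)]
    X=(depthpts(c,uv,st)-st['ee_pos'])@Rt
    print(u); print(X.T)
E
```

```text
290
[[-20.7 -20.9 -21.  -21.  -21.2 -11.6 -11.2 -10.7 -10.4  -9.2  -8.6  -8.5  -8.4]
 [120.2 121.9 121.5 120.8 121.3  10.4   5.2  -0.4  -4.1 -18.2 -25.6 -26.8 -29.4]
 [-20.9 -26.1 -30.6 -35.  -39.9   6.6   6.4   6.7   6.2  11.4  13.5  12.2  11.7]]
297
[[-15.8 -15.8 -15.8 -15.9 -16.1  -8.7  -8.4  -8.1  -7.9  -7.   -6.6  -6.4  -6.3]
 [121.5 121.6 120.4 120.7 122.2   9.4   4.8   0.   -4.8 -18.2 -24.6 -27.7 -29.4]
 [-21.4 -26.  -30.2 -35.  -40.4   7.    6.7   6.5   6.5  11.4  12.9  12.7  11.7]]
310
[[  -5.9   -5.9   -5.9   -3.5   -3.4   -3.3   -3.2    0.1   -3.    -2.9   -2.7   -2.6   -2.6]
 [ 100.4   99.    98.8   11.3    7.3    1.8   -2.8 -122.2  -12.5  -16.1  -22.9  -26.   -29.6]
 [ -13.7  -17.3  -21.5   11.4   10.6   10.5   10.3   67.9   10.6   10.3   11.9   11.7   11.8]]
322
[[  2.    2.    2.    1.3   1.2   1.2   1.1   1.1   1.1   1.    1.    1.    1. ]
 [ 96.6  96.   95.5  12.8   6.7   1.8  -3.5  -8.9 -12.6 -16.5 -17.9 -16.6 -16.6]
 [-12.3 -16.2 -20.1  10.7  10.8  10.5  10.7  11.   10.6  10.5   9.1   6.2   4. ]]
332
[[  8.4   8.5   8.6   5.3   5.1   4.9   4.7   4.6   4.4   4.3   4.    4.    3.8]
 [ 97.2  99.   99.   12.5   7.6   1.9  -4.5  -7.8 -13.1 -16.8 -23.  -25.6 -30. ]
 [-12.5 -17.3 -21.5  10.8  10.4  10.5  11.1  10.4  10.9  10.7  12.   11.4  12.1]]
348
[[ 20.7  21.   21.1  21.1  21.2  11.6  11.1  10.8  10.5   9.3   8.7   8.7   8.4]
 [120.1 122.  122.4 121.4 121.6   9.3   3.7  -0.1  -5.1 -18.7 -25.5 -26.8 -29.9]
 [-20.9 -26.2 -31.  -35.3 -40.1   7.    7.2   6.6   6.7  11.7  13.4  12.1  12. ]]
```

```bash
python3 - <<'E'
from h import *
np.set_printoptions(precision=1,suppress=True,linewidth=200)
c=dict(np.load('w1.npz'));M=c['mount']
def atz(uv,z):
    s=slopes(c,uv); r=np.r_[s[0],1]@M[:3,:3].T; e=M[:3,3]; return e+r*(z-e[2])/r[2]
for p,z in [((310,286),10.8),((330,286),10.8),((290,297),6.6),((348,297),6.6),((300,286),10.8),((340,286),10.8),((285,310),6.6),((356,310),6.6)]: print(p,z,atz(p,z))
g=c['image'][275:305,:,:].sum(2)
for u in (292,305,312,322,333,346): print(u,g[:,u])
E
```

```text
(310, 286) 10.8 [-3.6 14.7 10.8]
(330, 286) 10.8 [ 4.5 14.7 10.8]
(290, 297) 6.6 [-11.8  13.2   6.6]
(348, 297) 6.6 [11.9 13.2  6.6]
(300, 286) 10.8 [-7.7 14.7 10.8]
(340, 286) 10.8 [ 8.6 14.7 10.8]
(285, 310) 6.6 [-12.7   1.5   6.6]
(356, 310) 6.6 [14.   1.4  6.6]
292 [209 218 218 203 205 210 207 209 208 214 212 215 203 218 269 328 345 303 248 205 177 149  85  58  78  79  63  61  75  73]
305 [406 397 397 398 405 397 402 404 388 348 274 246 249 245 246 243 245 239 253 238 248 242 244 248 242 242 253 251 241 250]
312 [579 585 587 579 588 581 586 578 559 495 360 259 255 244 240 251 245 239 240 245 238 243 242 240 241 245 242 246 238 245]
322 [225 213 220 215 216 211 219 221 220 188 137 101  99  99 105  92  83 104  92  99  78  84  87  97  83  78  80  73  63  76]
333 [553 551 556 549 556 547 547 546 530 461 334 257 247 247 248 244 242 252 249 247 256 244 243 246 244 246 245 244 246 236]
346 [216 218 208 208 210 213 209 213 212 209 233 288 334 342 281 236 214 209 214 208 190 138  98  70  71  83  77  71  81  74]
```

```bash
python3 - <<'E'
from h import *
from rig import bot
np.set_printoptions(precision=2,suppress=True)
for ph in (-65,65):
    print(ph,bot.ik([451,-61.3,100],quat(np.radians(-1.2+ph))))
q=quat(np.radians(-1.2-65))
if bot.ik([451,-61.3,100],q) is None: q=quat(np.radians(-1.2+65))
bot.move_to([451,-61.3,100],q); bot.dwell(.2)
s=bot.read_state(); c=bot.read_camera('wrist'); np.savez('w2.npz',**c,tool_rot=s['tool_rot'],ee_pos=s['ee_pos']); cv2.imwrite('pics/w2.png',c['image'])
print(s['clock'],s['ee_pos'],s['joint_positions'],s['ft_force'])
F=[]
for i in range(8): F.append(bot.read_state()['ft_force']); bot.dwell(.01)
print(np.array(F))
E
```

```text
-65 [-0.22  0.29  1.93 -0.    0.92  0.94]
65 [-0.22  0.29  1.93  0.    0.92 -1.33]
4.15 [451.08 -61.32 100.2 ] [-0.22  0.29  1.93  0.    0.92  0.94] [ 0.54 -0.76  0.18]
[[-0.21 -0.49  0.22]
 [ 0.08 -0.16  0.49]
 [-0.09  0.01  0.52]
 [-0.19  0.83 -0.29]
 [ 0.05 -0.91  0.13]
 [ 0.22 -0.14  0.11]
 [-0.07 -0.68  0.82]
 [ 0.52 -0.04  0.12]]
```

View pics/w2.png

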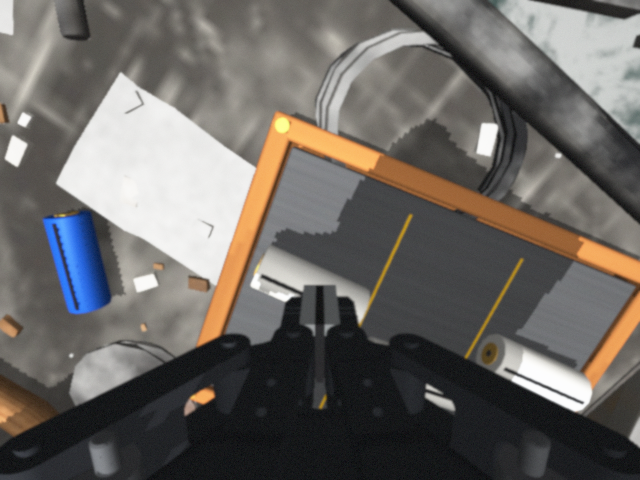

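The wrist view shows A from about (265,270) to (370,315) under the pads at (320,290), and C at (540,375). I check the predicted outlines against it.

```bash
python3 - <<'E'
from h import *
np.set_printoptions(precision=1,suppress=True,linewidth=200)
c=dict(np.load('w2.npz'));st=dict(tool_rot=c['tool_rot'],ee_pos=c['ee_pos'])
im=c['image'].copy()
def cyl(x,y,yaw,L=60,r=12.5,zc=42.5,col=(0,0,255)):
    a=np.radians(yaw); ax=np.array([-np.sin(a),np.cos(a),0]); xd=np.array([np.cos(a),np.sin(a),0])
    for s in(-30,30):
        t=np.linspace(0,2*np.pi,40); P=np.array([x,y,zc])+s*ax+r*(np.cos(t)[:,None]*xd+np.sin(t)[:,None]*np.array([0,0,1]))
        cv2.polylines(im,[np.round(project(c,P,st)).astype(int)],True,col,1)
    P=np.array([[x,y,55]]*2)+np.array([-30*ax,30*ax]); p=np.round(project(c,P,st)).astype(int); cv2.line(im,tuple(p[0]),tuple(p[1]),col,1)
cyl(441.3,-61.1,-1.2); cyl(414.2+1.5,-137.5,1.9); cyl(443.1+1.5,-203.5,-3.7)
cv2.imwrite('pics/w2c.png',cv2.resize(im[220:430,220:620],None,fx=2,fy=2))
# C line
for p in [(505,369),(573,403)]: print(onplane(c,[p],55,st))
for p in [(283,127)]: print('pin',onplane(c,[p],32,st))
c1=dict(np.load('w1.npz'));st1=dict(tool_rot=c1['tool_rot'],ee_pos=c1['ee_pos'])
print('pins w1',onplane(c1,[(171,187),(430,168)],32,st1))
E
```

```text
[[ 445.9 -173.3   55. ]]
[[ 442.2 -220.7   55. ]]
pin [[512.5 -14.5  32. ]]
pins w1 [[342.  -20.5  32. ]
 [513.7 -12.7  32. ]]
```

View pics/w2c.png

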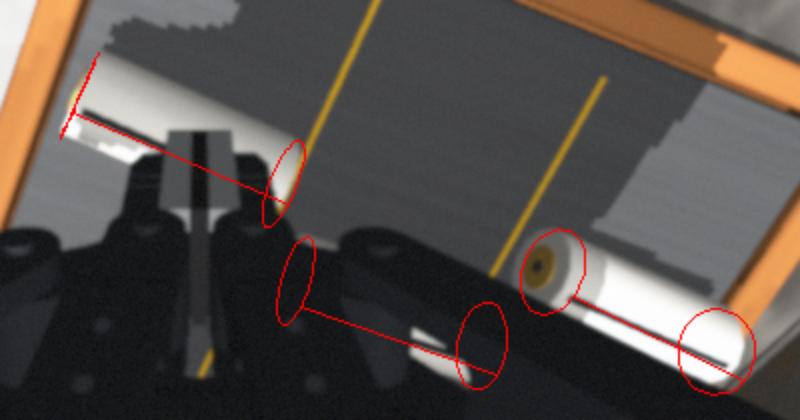

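```bash
cat > roll.py <<'E'
from h import *
from rig import bot
def fz(n=5):
    v=[]
    for _ in range(n): v.append(bot.read_state()['ft_force']); bot.dwell(.008)
    return np.mean(v,0)
def press(zfast=79,zmin=65,target=8.):
    f0=fz(10)
    p=np.array(bot.read_state()['ee_pos']); 
    bot.servo_line([p[0],p[1],zfast],speed=60); bot.dwell(.1)
    hit=bot.servo_line([p[0],p[1],zmin],speed=5,until_force=3)
    s=bot.read_state(); z=s['ee_pos'][2]; f=fz()-f0
    print('hit',hit,z,f,s['clock'])
    if not hit: raise SystemExit('no contact')
    for i in range(12):
        e=target-f[2]
        if abs(e)<.8: break
        z-=np.clip(e*.6/16,-.25,.2); bot.servo_line([p[0],p[1],z],speed=5); f=fz()-f0
        print('  adj',round(z,2),round(f[2],2))
    return f0,np.array([p[0],p[1],z])
def rollit(f0,p,d,travel,target=8.,step=2.):
    n=int(round(travel/step)); log=[]; z=p[2]; q=p
    for i in range(1,n+1):
        xy=p[:2]+d*travel*i/n
        q=np.array([xy[0],xy[1],z]); bot.servo_line(q,speed=25); f=fz(3)-f0; log.append(f[2])
        if f[2]>13: z+=.3
        else: z-=np.clip((target-f[2])*.5/16,-.3,.15)
    s=bot.read_state(); print('log',np.round(log,1),'lat',np.round(f,1),'end',np.round(s['ee_pos'],2),'z',round(z,2),s['clock'])
    return q
E
python3 - <<'E'
from roll import *
y=np.radians(-1.2); d=-np.array([np.cos(y),np.sin(y)])
st=np.array([442,-61.1])-9.8*d
bot.servo_line([*st,95],speed=60)
f0,p=press()
np.savez('press.npz',f0=f0,p=p); print(p,bot.read_state()['ee_pos'],bot.read_state()['clock'])
E
```

```text
hit True 73.39001454999443 [0.78744342 0.37681685 4.30579818] 6.4667
  adj 73.25 4.33
  adj 73.11 5.69
  adj 73.03 5.91
  adj 72.95 6.04
  adj 72.87 6.21
  adj 72.81 7.07
  adj 72.77 6.99
  adj 72.73 7.08
  adj 72.7 7.22
[451.74074004 -61.29718903  72.70031486] [452.0102328  -61.33846539  72.99765678] 9.1333
```

```bash
sed -i "s/(target-f\[2\])\*.5\/16/(target-f[2])*.6\/8/; s/e\*.6\/16/e*.8\/7/" roll.py; python3 - <<'E'
from roll import *
y=np.radians(-1.2); d=-np.array([np.cos(y),np.sin(y)])
g=np.load('press.npz'); q=rollit(g['f0'],g['p'],d,39.3)
s=bot.read_state();c=bot.read_camera('wrist'); cv2.imwrite('pics/w3.png',c['image'])
c=bot.read_camera('top'); cv2.imwrite('pics/t3.png',cv2.resize(c['image'][180:310,330:490],None,fx=5,fy=4.6)); print(bot.read_state()['clock'])
E
```

```text
log [8.7 8.7 9.3 9.4 8.5 8.8 7.8 8.9 8.2 7.9 8.5 7.8 7.8 8.2 7.7 7.8 8.  7.8
 7.3 7. ] lat [-0.6  2.9  7. ] end [412.44 -60.29  73.23] z 73.01 14.6333
14.7333
```

View pics/w3.png

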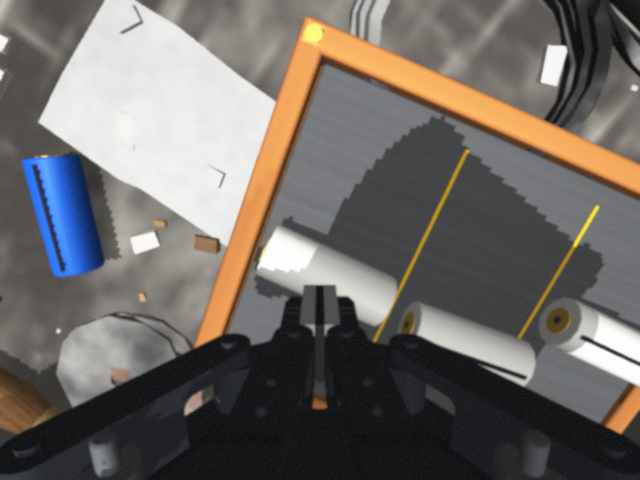

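A has rolled back about 20 mm, and its line has gone from view in the wrist picture (A at (325,275), B at (465,345)). Now I let go and look.

```bash
cat > letgo.py <<'E'
from roll import *
import sys
def letgo(tag,up=100):
    p=np.array(bot.read_state()['ee_pos']); bot.servo_line([p[0],p[1],p[2]+3],speed=10); bot.servo_line([p[0],p[1],up],speed=60)
    bot.dwell(1.2); snap('w'+tag)
def snap(n):
    bot.dwell(.1); s=bot.read_state(); c=bot.read_camera('wrist'); np.savez(n+'.npz',**c,tool_rot=s['tool_rot'],ee_pos=s['ee_pos']); cv2.imwrite(f'pics/{n}.png',c['image']); print(n,s['clock'],s['ee_pos'])
def top(n):
    c=bot.read_camera('top'); np.savez(n+'.npz',**c); cv2.imwrite(f'pics/{n}.png',cv2.resize(c['image'][180:310,330:490],None,fx=5,fy=4.6))
E
python3 - <<'E'
from letgo import *
letgo('A1',140); top('tA1')
E
```

```text
wA1 17.7083 [412.44724554 -60.29389817 140.00765043]
```

View pics/wA1.png

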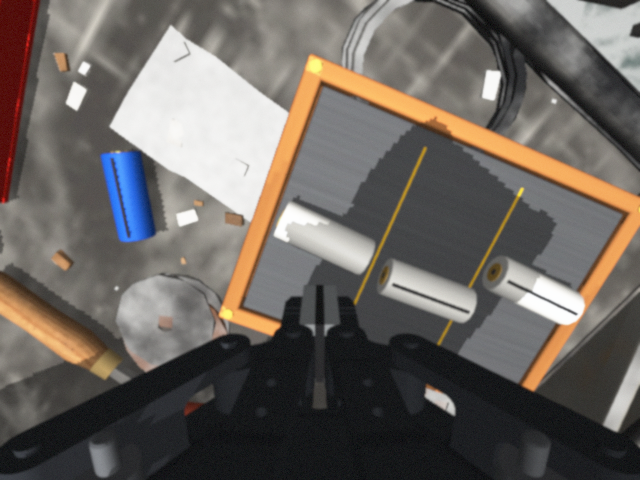

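View pics/tA1.png

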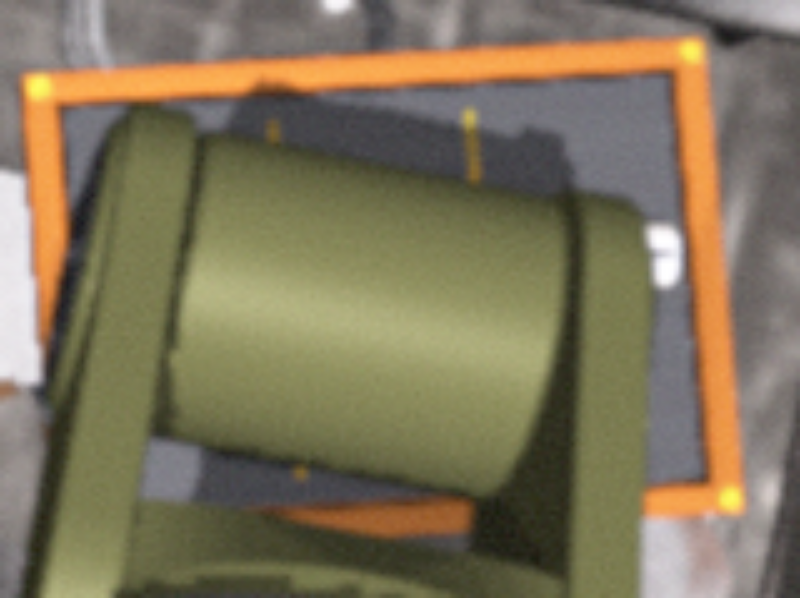

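A now lies centred at about (325,237) with no line visible, so it stayed rolled. B's line is at (394,284)–(470,312) and C's at (508,272)–(568,318).

```bash
python3 - <<'E'
from h import *
np.set_printoptions(precision=1,suppress=True,linewidth=200)
c=dict(np.load('wA1.npz'));st=dict(tool_rot=c['tool_rot'],ee_pos=c['ee_pos'])
im=c['image']; g=im.astype(int); m=((g.min(2)>105)&(g.max(2)-g.min(2)<40)).astype(np.uint8); m[:190]=0; m[:,:262]=0;m[:,590:]=0;m[330:]=0
m=cv2.morphologyEx(m,cv2.MORPH_OPEN,np.ones((5,5)))
ct,_=cv2.findContours(m,cv2.RETR_EXTERNAL,cv2.CHAIN_APPROX_NONE)
for q in ct:
    if cv2.contourArea(q)>300:
        r=cv2.minAreaRect(onplane(c,q[:,0],44,st)[:,:2].astype(np.float32)); print(cv2.contourArea(q),r, cv2.minAreaRect(q)[0])
# black lines: dark thin within roller hull
bh=cv2.morphologyEx(cv2.cvtColor(im,cv2.COLOR_BGR2GRAY),cv2.MORPH_BLACKHAT,np.ones((9,9)))
for (x0,x1,y0,y1) in [(396,472,278,316),(512,570,264,318)]:
    v,u=np.nonzero(bh[y0:y1,x0:x1]>45); pts=np.c_[u+x0,v+y0].astype(np.float32)
    vx,vy,px,py=cv2.fitLine(pts,cv2.DIST_HUBER,0,.01,.01).ravel(); t=(pts-[px,py])@[vx,vy]; e=np.array([[px+vx*k,py+vy*k] for k in (t.min(),t.max())])
    W=onplane(c,e,55,st); dd=W[0]-W[1]; print(e,W,W.mean(0),np.degrees(np.arctan2(-dd[0],dd[1])),np.hypot(dd[0],dd[1]))
E
```

```text
3219.0 ((416.4558410644531, -138.52110290527344), (25.088233947753906, 65.68042755126953), 2.6516966819763184) (430.6988525390625, 292.63958740234375)
8394.5 ((463.6826171875, -194.82618713378906), (94.39207458496094, 67.00414276123047), 23.410415649414062) (546.0686645507812, 265.4390869140625)
7714.0 ((409.7646484375, -60.593894958496094), (86.09809112548828, 70.82847595214844), 21.260543823242188) (318.0, 253.0)
[[395.5 285.4]
 [468.9 312.2]] [[ 415.2 -110.7   55. ]
 [ 417.6 -161.8   55. ]] [ 416.4 -136.3   55. ] 2.708070179378386 51.12463912267142
[[511.8 282.3]
 [569.8 310.4]] [[ 446.  -176.1   55. ]
 [ 444.5 -220.7   55. ]] [ 445.3 -198.4   55. ] -1.846439138354139 44.65457860973728
```

```bash
python3 - <<'E'
from letgo import *
c=dict(np.load('wA1.npz'));st=dict(tool_rot=c['tool_rot'],ee_pos=c['ee_pos']); print('A now',onplane(c,[(325,237)],44,st))
yd=2.4; y=np.radians(yd); d=np.array([np.cos(y),np.sin(y)])
s0=np.array([416.3,-137.3])-9.8*d
bot.move_to([*s0,95],quat(np.radians(yd-65))); bot.dwell(.15)
f0,p=press(zfast=77)
q=rollit(f0,p,d,39.3,step=2.6)
letgo('B1',140)
E
```

```text
A now [[423.26077272 -59.62725475  44.        ]]
hit True 73.59167052885675 [-0.71548292 -0.33854087  4.11541157] 20.05
  adj 73.39 4.7
  adj 73.19 6.28
  adj 72.99 7.19
  adj 72.9 8.11
log [9.  8.5 8.5 8.5 7.4 7.9 7.9 8.7 8.1 8.  8.3 6.8 7.4 7.  6.4] lat [0.6 1.  6.4] end [ 446.49 -135.41   73.11] z 72.78 25.5083
wB1 28.5 [ 446.48564792 -135.3973956   140.00306475]
```

View pics/wB1.png

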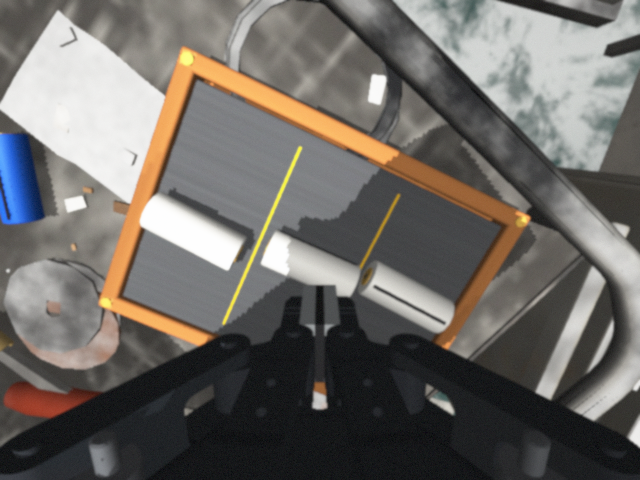

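```bash
python3 - <<'E'
from h import *
np.set_printoptions(precision=1,suppress=True)
c=dict(np.load('wB1.npz'));st=dict(tool_rot=c['tool_rot'],ee_pos=c['ee_pos']); print('A,B now',onplane(c,[(194,231),(313,263)],44,st))
e=np.array([(374,288),(444,318)]); W=onplane(c,e,55,st); dd=W[0]-W[1]; print(W,np.degrees(np.arctan2(-dd[0],dd[1])))
cv2.imwrite('pics/wB1c.png',cv2.resize(c['image'][180:340,120:470],None,fx=2.2,fy=2.2,interpolation=cv2.INTER_CUBIC))
E
```

```text
A,B now [[ 423.1  -59.6   44. ]
 [ 438.5 -135.2   44. ]]
[[ 444.7 -174.6   55. ]
 [ 447.3 -224.5   55. ]] 2.9472147288503736
```

View pics/wB1c.png

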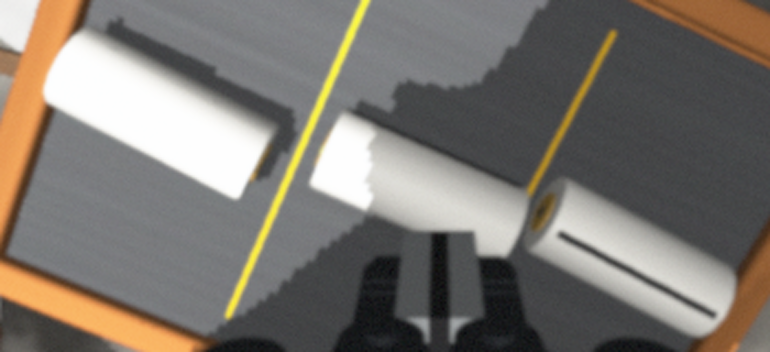

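A (centre about (194,231) in the full frame) and B (about (313,263)) both stayed: A at x≈423, about 19–20 mm from its start, and B at x≈438, about 21 mm. Now C.

```bash
python3 - <<'E'
from letgo import *
np.set_printoptions(precision=2,suppress=True)
c=dict(np.load('wB1.npz'));st=dict(tool_rot=c['tool_rot'],ee_pos=c['ee_pos'])
e=np.array([(374.5,286.4),(445.5,323.6)]); W=onplane(c,e,55,st); dd=W[0]-W[1]; yd=np.degrees(np.arctan2(-dd[0],dd[1])); print(W,yd)
C=W.mean(0)[:2]
print(C)
assert abs(C[0]-444.3)<2 and abs(yd+3.3)<3
C[0]=(C[0]+444.3)/2; C[1]=-201; yd=(yd-3.3)/2
y=np.radians(yd); d=-np.array([np.cos(y),np.sin(y)])
s0=C-9.8*d
bot.move_to([*s0,95],quat(np.radians(yd-65))); bot.dwell(.15)
f0,p=press(zfast=77)
q=rollit(f0,p,d,39.3,step=2.6)
snap('wC0')
letgo('C1',140)
E
```

```text
[[ 445.81 -174.37   55.  ]
 [ 444.41 -227.48   55.  ]] -1.5140869561288592
[ 445.11 -200.93]
hit True 73.41035855989358 [0.92 0.02 3.88] 30.7833
  adj 73.21 4.92
  adj 73.01 6.69
  adj 72.86 6.84
  adj 72.73 7.65
log [8.6 9.3 9.  8.5 8.1 8.8 7.9 7.9 8.3 7.9 8.1 7.7 7.6 6.7 7. ] lat [-0.3 -1.9  7. ] end [ 415.76 -199.61   73.27] z 72.83 36.2417
wC0 36.3417 [ 415.78 -199.61   73.24]
wC1 39.3917 [ 415.76 -199.56  139.99]
```

View pics/wC1.png

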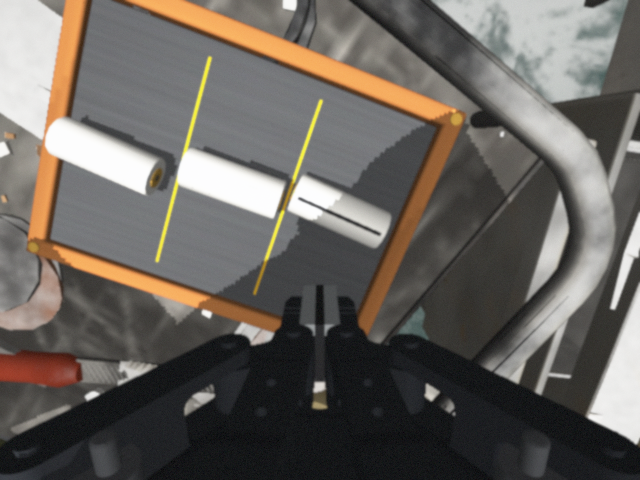

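View pics/wC0.png

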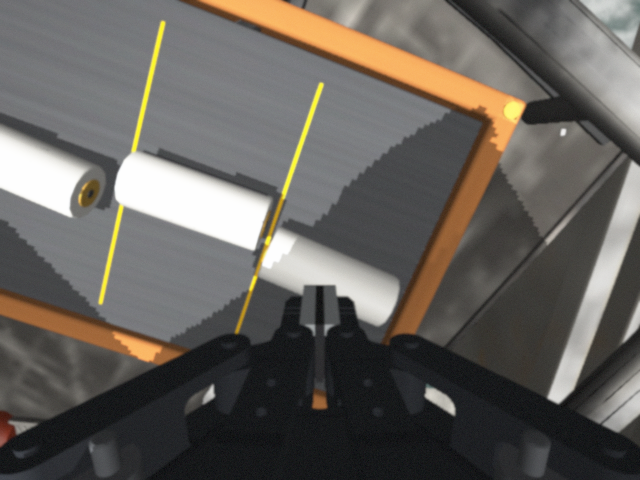

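C rocked back: its line is on top again at (301,199)–(380,234), while during pressing it had turned out of sight. So C is the faulty one, and I grip it.

```bash
python3 - <<'E'
from letgo import *
np.set_printoptions(precision=2,suppress=True)
c=dict(np.load('wC1.npz'));st=dict(tool_rot=c['tool_rot'],ee_pos=c['ee_pos'])
W=onplane(c,[(301,199),(380,234)],55,st); dd=W[0]-W[1]; yd=np.degrees(np.arctan2(-dd[0],dd[1])); C=W.mean(0)[:2]; print(W,yd,C)
t=dict(np.load('top0.npz')); print('scrap',onplane(t,[(222,248)],8))
assert abs(C[0]-444)<8 and abs(C[1]+200)<4 and abs(yd+2)<4
q=quat(np.radians(-2.5))
bot.move_to([*C,140],q); bot.move_gripper(55,30)
snap('wC2')
bot.servo_line([*C,75],speed=120)
hit=bot.servo_line([*C,52],speed=40,until_force=6); s=bot.read_state(); print('hit',hit,s['ee_pos'],s['ft_force'],s['grip_width'])
if not hit:
    bot.move_gripper(20,30); s=bot.read_state(); print(s['grip_width'],s['ee_pos'],s['ft_force'],s['clock'])
E
```

```text
[[ 444.85 -176.22   55.  ]
 [ 443.44 -227.23   55.  ]] -1.5800302421186623 [ 444.15 -201.73]
scrap [[431.1  193.98   8.  ]]
wC2 41.1417 [ 444.13 -201.72  140.01]
hit False [ 444.21 -201.75   52.05] [-0.55  0.29  0.22] 54.919710894966734
23.54011917992502 [ 444.24 -201.79   52.22] [-1.15  0.28  2.17] 42.9833
```

View pics/wC2.png

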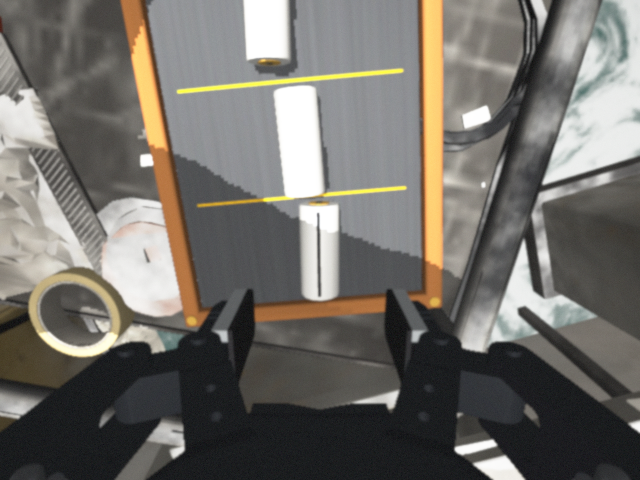

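The picture shows C centred between the jaws at (319,250), and A and B clear. The grip width is 23.5 mm, so it is held. On to the tray.

```bash
python3 - <<'E'
from letgo import *
p=np.array(bot.read_state()['ee_pos'])
bot.servo_line([p[0],p[1],70],speed=40); bot.servo_line([p[0],p[1],150],speed=120)
print(bot.read_state()['grip_width'])
q=quat(np.radians(2.6)); 
bot.move_to([406,235,130],q); bot.dwell(.2); snap('wD')
bot.servo_line([406,235,45],speed=100)
hit=bot.servo_line([406,235,26.3],speed=15,until_force=3); s=bot.read_state(); print(hit,s['ee_pos'],s['ft_force'],s['grip_width'],s['clock'])
E
```

```text
23.63985662466858
wD 46.3167 [406.22824592 234.67735608 130.02086538]
False [406.05026072 235.0172152   26.37959868] [-0.17377003  0.43085015 -1.75877468] 23.997558853395837 48.7667
```

View pics/wD.png

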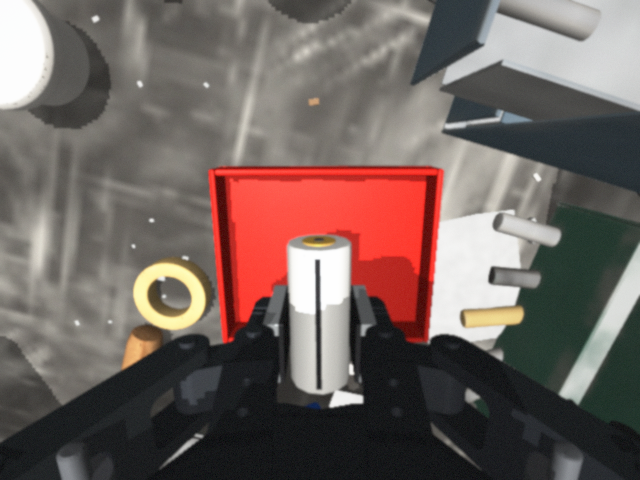

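The roller hangs level in the jaws over the tray at (319,310). I lower it to touch, then release it.

```bash
python3 - <<'E'
from letgo import *
hit=bot.servo_line([406,235,24.],speed=8,until_force=3); s=bot.read_state(); print(hit,s['ee_pos'],s['ft_force'])
bot.move_gripper(45); bot.dwell(.2)
bot.servo_line([406,235,130],speed=100); snap('wE')
# clear the view of plate for the top camera
bot.move_to([330,250,260],quat(np.radians(20))); bot.dwell(.3)
c=bot.read_camera('top'); np.savez('tF.npz',**c); cv2.imwrite('pics/tF.png',c['image']); cv2.imwrite('pics/tFc.png',cv2.resize(c['image'][180:310,330:490],None,fx=5,fy=4.6))
c=bot.read_camera('scene'); cv2.imwrite('pics/sF.png',cv2.resize(c['image'][170:400,190:480],None,fx=2.6,fy=2.6)); s=bot.read_state(); print(s['clock'],s['ft_force'])
E
```

```text
True [406.07512046 235.05274117  26.16618873] [-0.77160474 -1.00986111  6.54209542]
wE 50.8083 [405.77974113 234.88396635 129.42327149]
51.9167 [-0.06199976 -0.38013976 -0.1099243 ]
```

View pics/wE.png

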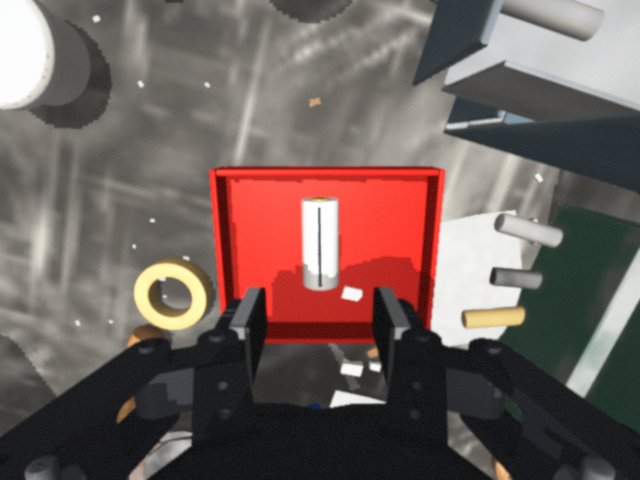

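View pics/tF.png

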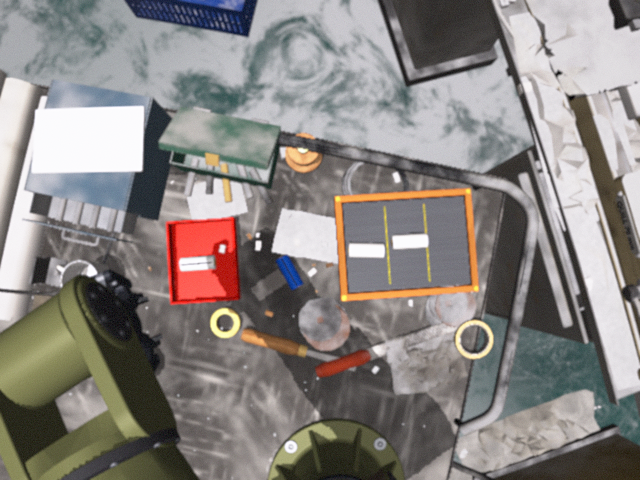

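View pics/sF.png

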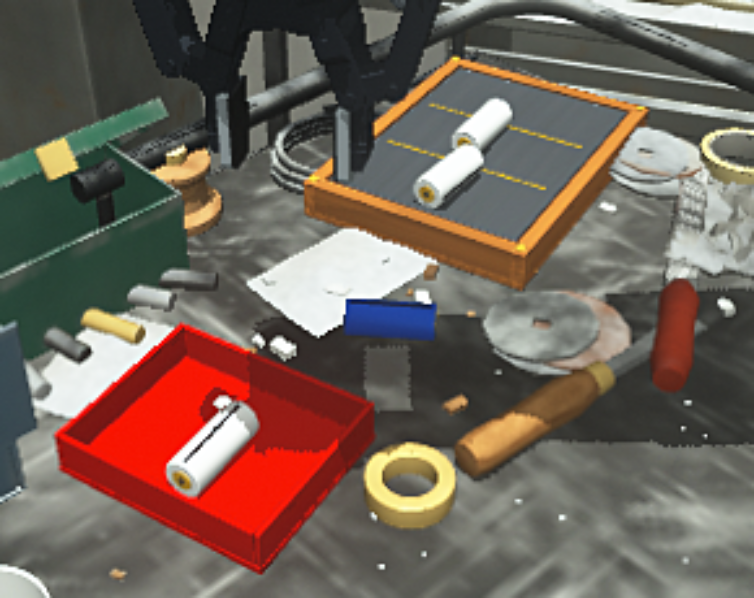

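View pics/tFc.png

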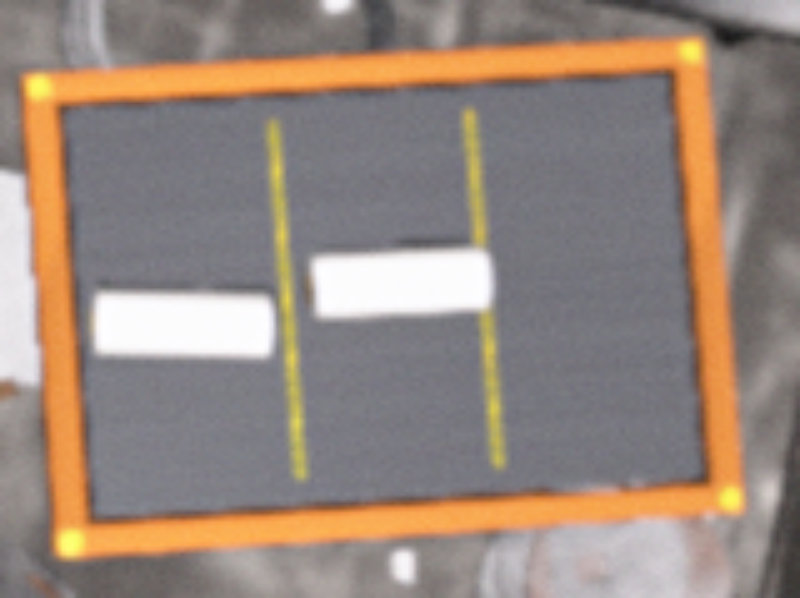

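```bash
python3 - <<'E'
from h import *
from rig import bot
for f in('top0','tF'):
    c=dict(np.load(f+'.npz')); m=(c['image'].min(2)>170).astype(np.uint8); k=np.zeros_like(m); k[200:290,346:468]=1
    ct,_=cv2.findContours(m*k,cv2.RETR_EXTERNAL,cv2.CHAIN_APPROX_NONE)
    for q in ct:
        if cv2.contourArea(q)>150: print(f,cv2.minAreaRect(onplane(c,q[:,0],42.5)[:,:2].astype(np.float32)))
bot.finish_job()
E
```

```text
top0 ((414.22314453125, -137.43983459472656), (23.868019104003906, 62.58937072753906), 1.871721863746643)
top0 ((439.38201904296875, -61.02577209472656), (60.47539520263672, 24.13800621032715), 88.63786315917969)
top0 ((443.04193115234375, -203.32513427734375), (60.55720138549805, 23.38085174560547), 86.29925537109375)
tF ((420.3883056640625, -60.47200012207031), (60.336097717285156, 24.03546142578125), 88.45777893066406)
tF ((433.9795837402344, -136.54347229003906), (24.14820671081543, 62.895267486572266), 1.854139804840088)
the job is handed in; nothing more can be done
```

The job is handed in. I pressed and rolled all three rollers a quarter turn, left lane to right lane. The right-lane one rocked back, and it now lies flat in the red tray.

- **Pressing:** the force readings between roll steps were 6.4 to 9.4 N, against the 16 N limit on the plate.
- **Left and middle rollers:** both stayed after I let go. The last top picture shows them 19.0 mm and 19.8 mm from their starts (a quarter turn is 19.6 mm), and neither line is on top. I judged "line sideways" from the travel and from no line showing on top. I only saw what may be the middle roller's line, at the edge of one picture.
- **Right roller:** it rolled back with its line on top again, so I gripped it and set it down in the tray. The tray and scene pictures show it lying flat, clear of the walls.
- **Timing:** the clock read about 52 s of the 72 s just before I handed in, with the gripper clear of everything.

Two measurements disagreed but changed nothing. The top and wrist cameras differed by about 2 mm in x, so I aimed mainly by the wrist camera. The wrist picture also suggested the fingertips reach about 16 mm, while contact agreed with the stated 19 mm.

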